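Re-hang a parts-washing basket from the washer's drain hooks on the drying stand

ROBOT

A 7-joint arm with a two-finger parallel gripper is mounted at the origin on the work surface. World frame = base frame: x ahead of the robot, y to its left, z up, the work surface at z = 0. Lengths are in m, angles in rad, forces in N, time in s.
With the tool pointing down it reaches from about 0.4 to 0.925 m from the base axis. Payload 4.1 kg.
Tool frame: the origin (TCP) lies at the very end of the fingers, on their centre line; the grasp point (between the pads) lies 19 mm behind it; z points along the fingers, x is the direction in which the jaws open and shut, and the axes are right-handed (so a half turn about z gives the same grasp; the last joint's range is limited). The gripper opens to 85 mm and grips with 20 to 120 N. Pads are 22 mm wide; open, the fingers measure 114 mm over their backs; the gripper's body (76 mm by 85 mm) begins 54 mm behind the grasp point. The pads swing forward as they close: fully open they stand 13 mm farther back than shut.
Start: joints at [1.156, 0.398, 0.045, 1.537, -0.019, 1.207, -0.051], TCP at [0.202, -0.618, 0.231] pointing down, gripper open.
Joint ranges: [-2.82, 2.82], [-0.49, 2.23], [-1.37, 1.46], [0, 2.46], [-1.36, 4.5], [0.23, 2], [-2.94, 2.94]. Speed limits (rad/s): [2.57, 2.57, 3.14, 3.14, 3.14, 3.14, 3.14].

INTERFACE

Orientations are given as a unit quaternion [w, x, y, z].
In Python, from cell import arm gives the robot as it stands. The module is installed in compiled form; this text tells all that it offers. Calls block until the motion is done:
- arm.move_to(position, orientation): joint-space move of the TCP to a pose.
- arm.move_straight(position, rot=None, velocity=0.15): straight line of the TCP; rot=None keeps the orientation; velocity is the mean speed in m/s.
- arm.movej(angles): joint-space move.
- arm.open_gripper() and arm.close_gripper(newtons=None): open the fingers fully, or close them until they stop; newtons is the grip in N (None keeps the last).
- arm.dwell(seconds).
- arm.ik(position, orientation): joint angles nearest the present ones, or None.
- arm.snapshot(name): name is "side" or "top" or "wrist"; returns a dict with "color" (480x640x3 uint8, red, green, blue), "depth" (480x640 float32, m along the optical axis (not along the pixel's ray), 0 where there is no reading), "vfov" (degrees; the focal length in pixels is half the picture's height over the tangent of half this angle, whatever the lens; pixels are square), "cx", "cy" (the principal point, pixels), "dist" ([k1, k2, p1, p2, k3] as OpenCV has them; the pictures are not rectified), "world_to_cam" (4x4, takes a point from world to camera coordinates); the wrist camera has in their place "T_tool_cam" (4x4, takes a point from camera to tool coordinates, whose origin is the TCP and whose axes are the tool frame's). Camera axes: x right, y up, looking along -z (the intrinsics and any distortion apply to the point x, -y, -z); pixel columns grow to the right and rows downward; lengths in m; the calibration is good to about 2 mm. A picture is of the moment at which its call begins: read the wrist's pose just before it.
A pose or a line that the arm cannot do raises arm.Unreachable and nothing moves.
- arm.hand_in(): hands the job in, once; it reports no verdict.
Readings, each from a call of its own:
- arm.get_time_s(): time.
- arm.get_qpos(): joint angles.
- arm.get_joint_velocities(): joint speeds.
- arm.get_joint_efforts(): joint torques, N m.
- arm.get_position(): TCP position.
- arm.get_ee_rot(): TCP orientation.
- arm.get_force(): force on the tool from outside, world axes, zero at the start.
- arm.get_ft_torque(): the same for the moment, N m.
- arm.get_opening(): finger opening in m.
Only numpy, scipy, OpenCV 4.12 (cv2) and the standard library are available. Lean on these libraries where they do the work, as an engineer would, in place of code of your own. Each camera call takes 0.05 s, during which the arm holds its last target.

TASK

The wire basket of washed parts has finished draining: lift it off the washer's two open hooks by its grip and hang it on the drying stand, carrying it level and without putting it down anywhere. Lay its bar gently on the stand's two prongs, slide it in past both spring keepers until it is right back against the stops with the keepers shut in front of it, and let go only once the prongs carry its weight; somebody has clamped the stand's arm at an unknown height, so feel for the prongs rather than forcing or dropping the bar. Keep the parts in the basket and leave the other things on the bench where they are.

Things in the scene. Friction and masses are not known exactly. Their poses are not given: they have to be found in the camera images.
- basket_grip (a point): Loose wire basket: centre of its black grip, 16 (x) x 60 (y) x 24 mm (z), on the middle of a level 8 mm round steel bar that runs along this frame's y axis through this point from y = -90 to +90 mm. A 6 mm upright goes down to the basket from each bar end; nothing else between bar and basket rim. z is up. At the start the bar hangs on the washer's open hooks.
- basket_floor (a point): Centre of the basket's underside, 165 mm below the grip centre. The basket is 120 (x) x 180 (y) mm and 60 mm deep, its rim 105 mm below the grip centre. With its parts it weighs 0.6 to 0.9 kg, centred under the grip.
- washer: Fixed grey drain tank 250 x 250 mm, walls 85 mm high, with two open hooks over it on uprights at x = +122 mm. Origin on the bench under the middle of the seat; y along the bar, +x from the hook tips to the uprights.
- washer_seat (a point): On the washer, axes as washer: bar centre in the middle of the hooks' seat, 265 mm above the bench. Prongs 8 mm wide at y = -62, +62 mm, from the uprights to upturned tips (x = -22 to -30 mm, tops 12 mm above this point); low stops at x = +16 mm; open above. Lift the bar 20 mm or more, then draw it out 60 mm or more to -x (its end uprights straddle the prongs) before going sideways.
- stand: Fixed drying stand: drip tray 220 x 230 mm, 38 mm high; post 24 mm thick, 292 mm high at x = +135 mm; on it a clamped arm with two hooks open to -x. Origin on the bench under the middle of the bar when fully home; y along the bar, +x from hook mouths to post. The arm's height is NOT measured: the bar's centre, resting on the prongs, is anywhere from 225 to 275 mm above the bench.
- stand_home (a point): On the bench, same place and axes as stand. Hooks at y = -62, +62 mm: level prong 8 mm wide from a lip (x = -68 to -74 mm, 8 mm high) to a stop (face x = +4 mm: bar centre at x = 0 when home). Its last 12 mm is a throat 11 mm high: the bar enters only while lying on the prong. An upper finger (underside 34, top 44 mm over the prong's face) reaches to x = -36 mm, with a keeper under it.
- stand_mouth (a point): On the bench 52 mm to -x of stand_home, same axes: under the middle of the open part of the prongs, in front of the keepers. From above, the bar's centre can be laid on the prongs only within 10 mm (x) of this point. Come from -x, with the bar's end uprights outside the prongs. Sliding the bar to +x takes 2 to 6 N for both keepers, plus rubbing; they snap shut once it is about 8 mm from home.
- keeper_left (a joint): Spring keeper of the stand hook at the stand's y = +62 mm: steel flap 10 x 34 mm hinged at its top at x = -30 mm, hanging to 3 mm above the prong; 0 rad = hanging shut, grows to 1.25 as it is pushed inward (towards +x of the stand); it cannot swing outward.
- keeper_right (a joint): The same keeper at the stand's y = -62 mm.
- bearing_mid (a point): Centre of a loose ball-bearing ring (52 mm across, 15 mm high) lying in the basket.
- gear_mid (a point): Centre of a loose small gear (50 mm across, 18 mm high with a 30 mm hub) lying in the basket.
- spray_can: Bystander: loose spray can, 52 mm across, 150 mm high, on the bench to the left of the fixtures. Origin at its underside.
- spanner: Bystander: loose combination spanner, 200 mm long, lying flat on the bench to the right of the fixtures. Origin at its underside, x along it.
- hub: Bystander: loose steel wheel hub, flange 90 mm across, 40 mm high, on the bench to the left of the fixtures. Origin at its underside.
Not all that is in view belongs to the job. Leave any red look-alike of the part that bears gear_mid alone.

How it is judged:
On the way, in this order (a step that is already met when the one before it is completed fails the run):
1. the basket is lifted off the washer's hooks in the gripper, drawn clear of them (contact force between basket and washer below 0.1 N and contact force between basket and the fingers above 1 N and horizontal distance between basket_grip and washer above 0.05 m), for 0.1 s.
2. the bar is slid in under both keepers, pushing them open (value of joint each of keeper_left, keeper_right above 0.2 rad and contact force between basket and stand above 0.5 N), for 0.02 s.
3. the bar lies on the stand's prongs, back against the stops, both keepers shut (contact force between basket and stand above 1 N and x of basket_grip in the frame of stand between -0.006 and 0.006 m and value of joint each of keeper_left, keeper_right below 0.15 rad), for 0.2 s.
At the end, for the whole second after the job is handed in: The basket hangs at rest and released on the stand's two prongs: bar within 6 mm of fully home against the stops, square to them within 0.08 rad and centred within 22 mm along y, both keepers shut (under 0.15 rad) in front of it, basket level within 0.15 rad, bearing and gear still in it (contact force between basket and stand above 3 N and x of basket_grip in the frame of stand between -0.006 and 0.006 m and y of basket_grip in the frame of stand between -0.022 and 0.022 m and height (world z) of basket_grip between 0.218 and 0.28 m and angle between the y axis of basket_grip and the y axis of stand, either way round below 0.08 rad and angle between basket_grip's own z axis and vertical below 0.15 rad and value of joint each of keeper_left, keeper_right below 0.15 rad and contact force between basket and the fingers below 0.05 N and linear speed of basket below 0.03 m/s and z of each of bearing_mid, gear_mid in the frame of basket_grip below -0.115 m and distance between each of bearing_mid, gear_mid and basket_grip below 0.2 m); the robot touches nothing.
It fails at once if the basket is put down or falls (its grip is lower than 0.2 m over the bench) (height (world z) of basket_grip below 0.2 m).
It fails at once if the basket is tipped by more than 0.25 rad or a part is spilled from it (angle between basket_grip's own z axis and vertical above 0.25 rad or z of any of bearing_mid, gear_mid in the frame of basket_grip above -0.09 m or distance between any of bearing_mid, gear_mid and basket_grip above 0.25 m).
It fails at once if the basket is forced against the stand with more than 45 N or wrenched against the washer's hooks with more than 45 N (contact force between basket and stand above 45 N or contact force between basket and washer above 45 N).
It fails at once if the basket is let go before it is carried: it drops (faster than 0.25 m/s with no finger on it) (contact force between basket and the fingers below 0.05 N and linear speed of basket above 0.25 m/s).
It fails at once if a bystander is moved by more than 20 mm (distance of any of spray_can, spanner, hub from where it was at the start of the episode above 0.02 m).
It also fails if it takes over 64 s, if anything falls off the work surface, if the arm or the gripper's body presses on something with over 40 N, if the wrist force passes 120 N, or if a joint passes its speed limit or range.

## Working session

There is one attempt and no reset: what is moved stays moved. The work goes in short steps, each a Python script; the robot and the scene stay as the last script left them, time stands still between calls to the robot, and variables do not carry over. Pictures are saved under pics/ and viewed, and the job is handed in when it is done.

```bash
ls; mkdir -p pics; python3 - <<'E'
from cell import arm
import cv2,pickle,numpy as np
print(arm.get_time_s(),arm.get_position(),arm.get_ee_rot(),arm.get_opening(),arm.get_force())
for n in ("side","top","wrist"):
    p=(arm.get_position(),arm.get_ee_rot())
    s=arm.snapshot(n); s['pose']=p
    pickle.dump(s,open(f'{n}0.pkl','wb'))
    cv2.imwrite(f'pics/{n}0.png',s['color'][:,:,::-1])
    print(n,s['vfov'],s['cx'],s['cy'],s['dist'],s.get('world_to_cam',s.get('T_tool_cam')),(s['depth']>0).mean())
E
```

```text
pics
0.0 [ 0.20169292 -0.61726924  0.23027796] [-4.99821160e-04  8.09522690e-01 -5.87087823e-01 -8.07717690e-04] 0.08539252945334704 [-0.04207585 -0.34293331 -0.31560588]
side 49.9418825951211 316.9104797243891 223.48415468596377 [0.03629181 0.         0.         0.         0.        ] [[ 0.99442771 -0.10533752 -0.00418787 -0.51247588]
 [ 0.06203516  0.55259301  0.83113934 -0.17788176]
 [-0.08523598 -0.82676778  0.55604843 -1.32702367]
 [ 0.          0.          0.          1.        ]] 0.9957649739583333
top 52.364554819886294 320.47598907269776 232.41036334063486 [0.04252868 0.         0.         0.         0.        ] [[ 0.01453646 -0.99989269 -0.00181632 -0.018702  ]
 [ 0.98580635  0.01402777  0.16729929 -0.5451123 ]
 [-0.16725586 -0.00422248  0.98590448 -1.33837008]
 [ 0.          0.          0.          1.        ]] 0.996083984375
wrist 63.25024317063511 324.1314874595603 237.6691841645675 [0.02014601 0.         0.         0.         0.        ] [[ 9.99999538e-01  5.79089835e-04  7.67307401e-04 -9.73865274e-04]
 [ 7.95408487e-04 -9.46686832e-01 -3.22154325e-01 -8.21395890e-02]
 [ 5.39843518e-04  3.22154786e-01 -9.46686855e-01 -1.44463908e-01]
 [ 0.00000000e+00  0.00000000e+00  0.00000000e+00  1.00000000e+00]] 0.9960026041666666
```

View pics/side0.png

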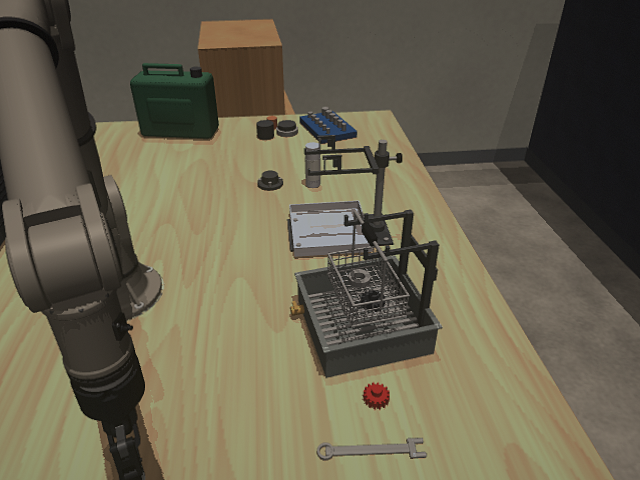

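View pics/top0.png

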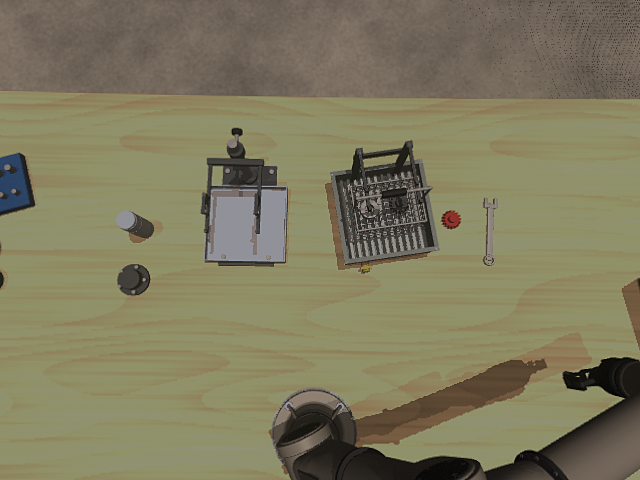

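View pics/wrist0.png

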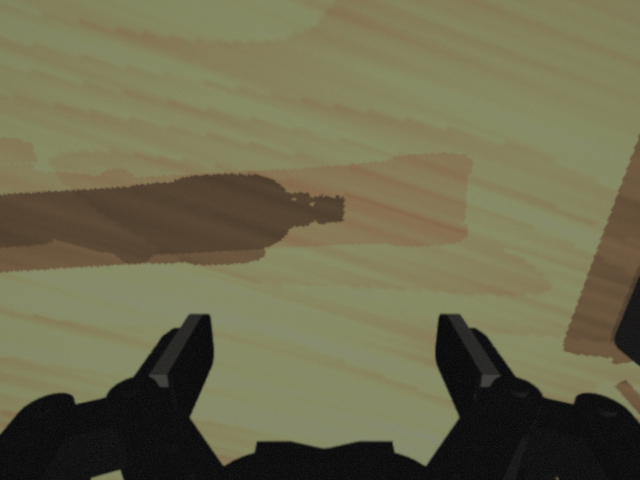

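The side view shows the washer with the basket at about (370,300) and the stand behind it at (345,190). In the top view the washer is at (385,210), with the grip at about (395,195). The stand is at (240,210), the can at (135,223), the hub at (133,280), and the spanner at (490,230). The red gear at (451,219) is the decoy. I'll write the helpers and get initial estimates.

```bash
cat > h.py <<'E'
import numpy as np, cv2, pickle
from scipy.spatial.transform import Rotation as R
def K(s):
    f=240/np.tan(np.radians(s['vfov'])/2); return np.array([[f,0,s['cx']],[0,f,s['cy']],[0,0,1.]])
def T_wc(s):
    if 'world_to_cam' in s: return np.linalg.inv(s['world_to_cam'])
    p,q=s['pose']; T=np.eye(4); T[:3,:3]=R.from_quat(np.roll(q,-1)).as_matrix(); T[:3,3]=p
    return T@s['T_tool_cam']
def ray(s,uv):
    n=cv2.undistortPoints(np.asarray(uv,float).reshape(-1,1,2),K(s),np.array(s['dist'])).reshape(-1,2)
    d=np.c_[n[:,0],-n[:,1],-np.ones(len(n))]   # per unit optical depth
    T=T_wc(s); return T[:3,3],d@T[:3,:3].T
def onplane(s,uv,z):
    o,d=ray(s,uv); return o+d*((z-o[2])/d[:,2])[:,None]
def depthpt(s,uv):
    uv=np.asarray(uv).reshape(-1,2); o,d=ray(s,uv)
    return o+d*s['depth'][uv[:,1].astype(int),uv[:,0].astype(int)][:,None]
def cloud(s):
    v,u=np.mgrid[:480,:640]; uv=np.c_[u.ravel(),v.ravel()]
    return depthpt(s,uv).reshape(480,640,3)
def proj(s,P):
    P=np.asarray(P,float).reshape(-1,3); T=np.linalg.inv(T_wc(s)); c=P@T[:3,:3].T+T[:3,3]
    c=c*[1,-1,-1]; return cv2.projectPoints(c,np.zeros(3),np.zeros(3),K(s),np.array(s['dist']))[0].reshape(-1,2)
def tri(obs):
    A=np.zeros((3,3));b=np.zeros(3);L=[]
    for s,uv in obs:
        o,d=ray(s,[uv]);d=d[0]/np.linalg.norm(d[0]);M=np.eye(3)-np.outer(d,d);A+=M;b+=M@o;L.append((M,o))
    x=np.linalg.solve(A,b); return x,[np.linalg.norm(M@(x-o)) for M,o in L]
def load(n): return pickle.load(open(n+'.pkl','rb'))
def snap(arm,n,tag):
    p=(arm.get_position(),arm.get_ee_rot()); s=arm.snapshot(n); s['pose']=p
    pickle.dump(s,open(tag+'.pkl','wb')); cv2.imwrite(f'pics/{tag}.png',s['color'][:,:,::-1]); return s
def down(yaw): # tool z down, tool x at world angle yaw
    c,s=np.cos(yaw),np.sin(yaw); m=np.array([[c,s,0],[s,-c,0],[0,0,-1.]])
    return np.roll(R.from_matrix(m).as_quat(),1)
E
python3 - <<'E'
from h import *
s=load('top0')
C=cloud(s)
im=s['color'][:,:,::-1]
for n,(y0,y1,x0,x1) in dict(w=(130,290,310,450),st=(115,275,180,300)).items():
    cv2.imwrite(f'pics/t_{n}.png',cv2.resize(im[y0:y1,x0:x1],None,fx=5 if n=='w' else 4.9,fy=3.7 if n=='x' else 3.75,interpolation=cv2.INTER_CUBIC)[:600,:800])
z=C[...,2]
h=np.clip(z/0.32*255,0,255).astype(np.uint8)
cv2.imwrite('pics/t_h.png',cv2.applyColorMap(h,cv2.COLORMAP_JET))
for lab,p in dict(grip=(395,195),stand=(240,210),can=(130,220),hub=(133,280)).items(): print(lab,C[p[1],p[0]])
E
```

```text
grip [ 0.59959068 -0.18842965  0.27490532]
stand [0.61405825 0.22558933 0.01283779]
can [0.55363177 0.48767659 0.14931509]
hub [0.40459126 0.51026055 0.03778467]
```

View pics/t_w.png

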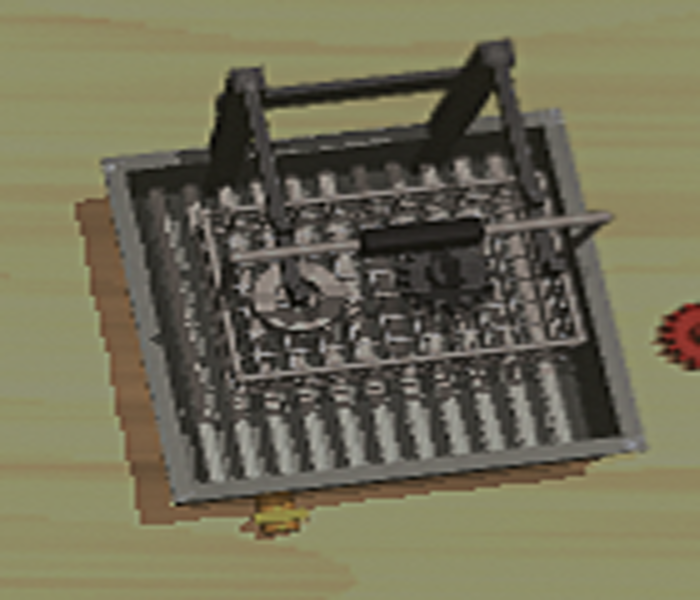

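View pics/t_st.png

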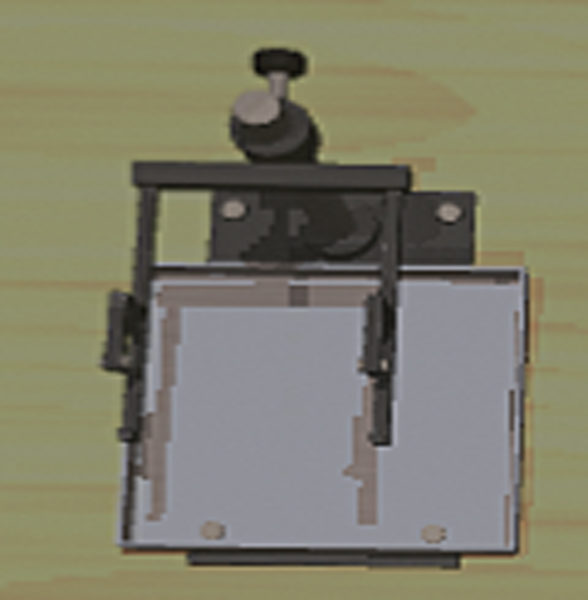

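View pics/t_h.png

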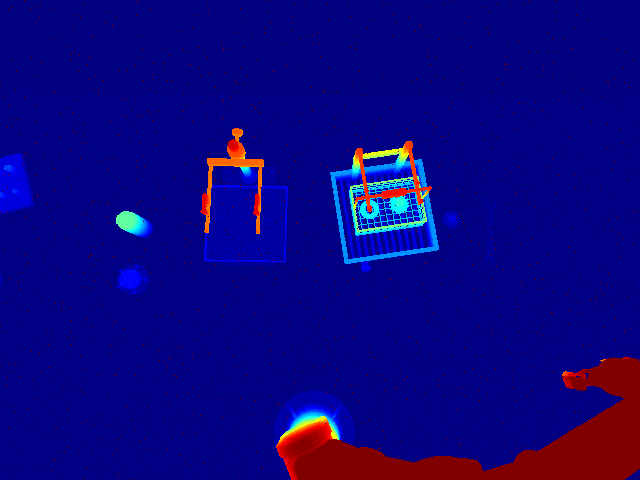

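The grip reads z≈0.275 on its top, which fits 0.265 + 0.012. The height map shows both stand hooks clearly. Next is the wrist camera over the basket, then over the stand, for precision.

```bash
python3 - <<'E'
from h import *
from cell import arm
th=np.radians(8.5)
q0=arm.get_qpos()
for yaw in (th,th+np.pi):
  for p in ([.6,-.19,.40],[.6,-.19,.246],[.5,-.19,.3],[.55,.235,.4],[.61,.235,.21]):
    j=arm.ik(p,down(yaw)); print(round(yaw,2),p,None if j is None else np.round(j,2))
E
```

```text
0.15 [0.6, -0.19, 0.4] [ 0.58  0.32 -0.47  1.31  0.14  1.55  0.27]
0.15 [0.6, -0.19, 0.246] [ 0.6   0.38 -0.48  1.56  0.18  1.25  0.24]
0.15 [0.5, -0.19, 0.3] [ 0.7   0.17 -0.47  1.7   0.08  1.29  0.36]
0.15 [0.55, 0.235, 0.4] [ 0.33  0.4  -1.14  1.37  0.36  1.59 -0.62]
0.15 [0.61, 0.235, 0.21] [ 0.26  0.61 -1.04  1.53  0.54  1.31 -0.7 ]
3.29 [0.6, -0.19, 0.4] [ 0.3   0.29 -0.08  1.32  0.02  1.53 -2.77]
3.29 [0.6, -0.19, 0.246] [ 0.25  0.35 -0.01  1.57  0.01  1.22 -2.76]
3.29 [0.5, -0.19, 0.3] [ 0.37  0.15 -0.1   1.71  0.02  1.28 -2.73]
3.29 [0.55, 0.235, 0.4] [ 0.34  0.4  -1.16  1.37  0.37  1.59  2.51]
3.29 [0.61, 0.235, 0.21] [ 0.31  0.66 -1.16  1.53  0.62  1.35  2.39]
```

```bash
python3 - <<'E'
from h import *
from cell import arm
th=np.radians(8.5)
arm.move_to([.57,-.20,.40],down(th)); print(arm.get_time_s()); snap(arm,'wrist','wb1')
arm.move_straight([.62,-.18,.40],velocity=.15); snap(arm,'wrist','wb2');print(arm.get_time_s())
arm.move_to([.60,.235,.42],down(0)); print(arm.get_time_s()); snap(arm,'wrist','ws1')
arm.move_straight([.55,.235,.42],velocity=.15); snap(arm,'wrist','ws2');print(arm.get_time_s(), arm.get_force())
E
```

```text
2.2417
2.85
4.3833
4.9667 [ 0.8006477  -0.32740748  0.32155071]
```

View pics/wb1.png

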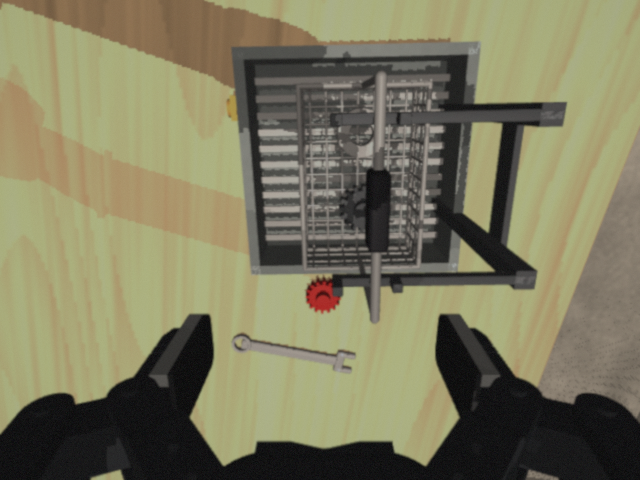

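View pics/wb2.png

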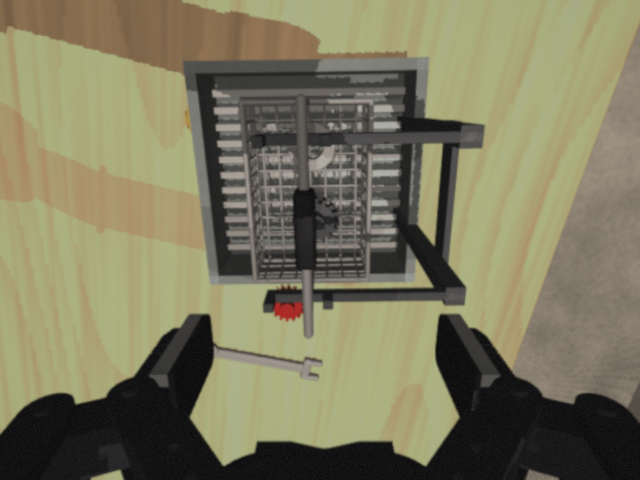

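View pics/ws1.png

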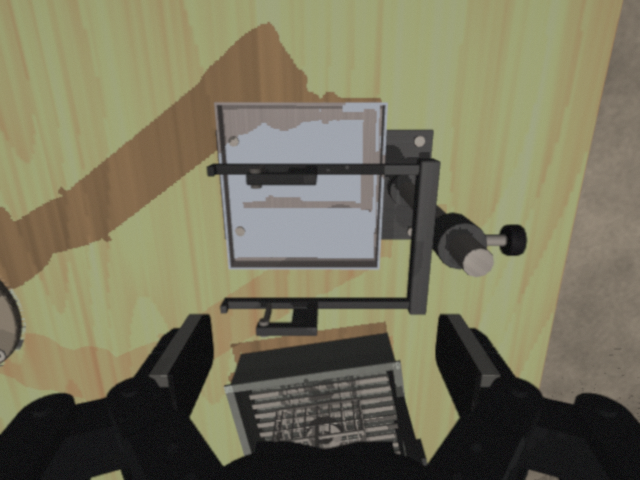

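View pics/ws2.png

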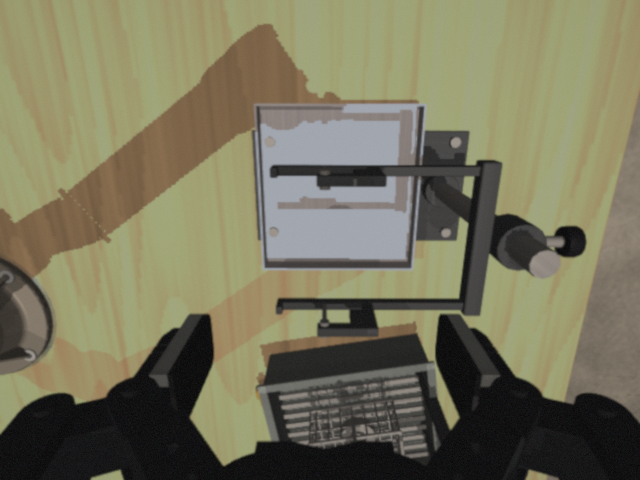

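wb1 and wb2 show the black grip at about (377,210) and (305,228), with the bar nearly vertical. In ws1 and ws2 the two prongs run horizontally, with lips at (213,170), (225,305) and (275,170), (281,305). The crossbeam is on the right. Next I'll measure these.

```bash
python3 - <<'E'
from h import *
# --- basket
S=[load('wb1'),load('wb2')]
boxes=[(355,400,150,270),(285,330,175,285)]
ends=[[],[]];cen=[]
for s,(x0,x1,y0,y1) in zip(S,boxes):
    C=cloud(s);z=C[...,2]
    g=s['color'].max(2)
    m=np.zeros((480,640),np.uint8); m[y0:y1,x0:x1]=(g[y0:y1,x0:x1]<45)&(z[y0:y1,x0:x1]>.24)&(z[y0:y1,x0:x1]<.3)
    n,l,st,ce=cv2.connectedComponentsWithStats(m); k=1+np.argmax(st[1:,4])
    r=cv2.minAreaRect(np.argwhere(l==k)[:,::-1].astype(np.float32)); print('grip',st[k],ce[k],r)
    cen.append(r[0])
    P=C[l==k]; print(' cloud med',np.median(P,0), 'z pct',np.percentile(P[:,2],[5,50,95]))
    # whole bar cloud
    M=(z>.25)&(z<.285); 
    # bar pixels: near line
    u0,v0=r[0]; v,u=np.nonzero(M); sel=(abs(u-u0)<25)
    Q=C[v[sel],u[sel]]; d=Q[:,:2]-np.median(P,0)[:2]; c=np.cov(P[:,:2].T); 
    th=np.radians(8.5); a=np.array([-np.sin(th),np.cos(th)]); b=np.array([np.cos(th),np.sin(th)])
    for it in range(3):
        t=d@a; w=d@b; ok=(abs(w)<.009)&(abs(t)<.11); pf=np.polyfit(t[ok],w[ok],1); th-=np.arctan(pf[0]); a=np.array([-np.sin(th),np.cos(th)]); b=np.array([np.cos(th),np.sin(th)])
    t=d@a;w=d@b;ok=(abs(w)<.009)&(abs(t)<.11)
    print(' bar yaw deg',np.degrees(th),'w off',np.median(w[ok]),'t range',np.percentile(t[ok],[0.5,99.5]),'z',np.median(Q[ok,2]))
print('tri grip',tri([(S[0],cen[0]),(S[1],cen[1])]))
print('plane .277',[onplane(s,[c],.277) for s,c in zip(S,cen)])
# --- stand height hist
for n in ('ws1','ws2','top0'):
    s=load(n);C=cloud(s);z=C[...,2]
    m=(z>.2)&(z<.33)&(C[...,0]>.47)&(C[...,0]<.75)&(C[...,1]>.13)&(C[...,1]<.34)
    P=C[m];hh,e=np.histogram(P[:,2],np.arange(.2,.33,.004)); print(n,[(round(a,3),b) for a,b in zip(e,hh) if b])
    np.save('P_'+n,P)
E
```

```text
grip [ 365  168   26   84 1843] [377.24742268 209.18393923] ((377.3082580566406, 209.67019653320312), (24.24242401123047, 82.99906921386719), 1.4320961236953735)
 cloud med [ 0.60296237 -0.18181095  0.27809759] z pct [0.26708929 0.27809759 0.27947907]
 bar yaw deg 9.188878524043474 w off 0.00029000492452819804 t range [-0.09349674  0.08815801] z 0.27084463230931005
grip [ 293  188   24   82 1598] [304.73717146 228.48748436] ((305.0199279785156, 228.51846313476562), (80.5942611694336, 22.598678588867188), 87.79740142822266)
 cloud med [ 0.60463855 -0.18269923  0.27815791] z pct [0.2753098  0.27815791 0.27945891]
 bar yaw deg 9.352181851520918 w off 0.0002235588757408105 t range [-0.09201611  0.08923696] z 0.27104277421175826
tri grip (array([ 0.60471605, -0.18511079,  0.26841064]), [np.float64(0.00019739988401627404), np.float64(0.00019739988401627136)])
plane .277 [array([[ 0.60313384, -0.18287698,  0.277     ]]), array([[ 0.60485323, -0.18257591,  0.277     ]])]
ws1 [(np.float64(0.2), np.int64(5)), (np.float64(0.22), np.int64(2)), (np.float64(0.224), np.int64(35)), (np.float64(0.228
[... 1313 characters left out ...]
op0 [(np.float64(0.22), np.int64(3)), (np.float64(0.224), np.int64(2)), (np.float64(0.228), np.int64(12)), (np.float64(0.232), np.int64(37)), (np.float64(0.236), np.int64(82)), (np.float64(0.24), np.int64(242)), (np.float64(0.244), np.int64(355)), (np.float64(0.248), np.int64(199)), (np.float64(0.252), np.int64(59)), (np.float64(0.256), np.int64(89)), (np.float64(0.26), np.int64(18)), (np.float64(0.264), np.int64(15)), (np.float64(0.268), np.int64(13)), (np.float64(0.272), np.int64(11)), (np.float64(0.276), np.int64(20)), (np.float64(0.28), np.int64(30)), (np.float64(0.284), np.int64(93)), (np.float64(0.288), np.int64(92)), (np.float64(0.292), np.int64(41)), (np.float64(0.296), np.int64(4))]
```

```bash
python3 - <<'E'
from h import *
for n in ('ws1','ws2','top0'):
    P=np.load(f'P_{n}.npy'); print(n)
    # prong lines: z .24-.252, exclude crossbeam
    ths=[]
    L={}
    for nm,lo,hi in (('R',.14,.21),('L',.26,.33)):
        Q=P[(P[:,2]>.243)&(P[:,2]<.252)&(P[:,1]>lo)&(P[:,1]<hi)]
        yc=np.median(Q[:,1]); 
        for it in range(4):
            pf=np.polyfit(Q[:,0],Q[:,1],1); r=Q[:,1]-np.polyval(pf,Q[:,0]); Q=Q[abs(r)<max(.006,2*r.std())]
        L[nm]=(pf,Q); print(' prong',nm,'slope deg',np.degrees(np.arctan(pf[0])),'y@.6',np.polyval(pf,.6),'x range',np.percentile(Q[:,0],[0.5,2,50,99]),'z med',np.median(Q[:,2]))
        F=P[(P[:,2]>.285)&(P[:,1]>lo)&(P[:,1]<hi)&(P[:,0]<.66)]
        print('  finger n',len(F),'x',np.percentile(F[:,0],[1,5,95,99]),'y',np.percentile(F[:,1],[1,50,99]),'z',np.median(F[:,2]))
        T=P[(P[:,1]>lo)&(P[:,1]<hi)&(P[:,2]>.25)&(P[:,2]<.262)&(P[:,0]<.58)]
        if len(T): print('  lip? n',len(T),'x',np.percentile(T[:,0],[2,50,98]),'z',np.median(T[:,2]))
        A=P[(P[:,1]>lo)&(P[:,1]<hi)]; print('  min x',np.percentile(A[:,0],[.2,1]))
    B=P[(P[:,1]>.2)&(P[:,1]<.27)&(P[:,2]>.235)&(P[:,2]<.27)]; 
    B=B[B[:,0]<.73]; pf=np.polyfit(B[:,1],B[:,0],1);print(' beam x',np.percentile(B[:,0],[2,50,98]),'z',np.median(B[:,2]),'slope deg',np.degrees(np.arctan(pf[0])))
for n in ('ws1','ws2'):
    im=load(n)['color'][:,:,::-1]; x0=195 if n=='ws1' else 255
    cv2.imwrite(f'pics/z_{n}.png',cv2.resize(im[140:345,x0:x0+260],None,fx=3,fy=2.9,interpolation=cv2.INTER_CUBIC))
E
```

```text
ws1
 prong R slope deg 12.853529733453922 y@.6 0.1514863771107671 x range [0.50778013 0.51240644 0.67450121 0.74728965] z med 0.24635087600890243
  finger n 664 x [0.54457954 0.54675322 0.59118387 0.59358911] y [0.1402869  0.1450984  0.15004671] z 0.28917160260175206
  lip? n 128 x [0.50588319 0.54859588 0.57942282] z 0.25385484187209506
  min x [0.50613139 0.50909915]
 prong L slope deg -0.44740528361050363 y@.6 0.2671444776612012 x range [0.51131627 0.51254876 0.62331978 0.69152792] z med 0.24574223325051442
  finger n 901 x [0.54526938 0.54748253 0.59193897 0.59406335] y [0.26082635 0.26753554 0.27298251] z 0.2894472303393989
  lip? n 117 x [0.50611796 0.51073685 0.57763741] z 0.2537617286192189
  min x [0.50661259 0.5084024 ]
 beam x [0.51269439 0.68190964 0.72459868] z 0.2488162185150886 slope deg -57.30533494001537
ws2
 prong R slope deg 13.294869699002774 y@.6 0.15172788667515796 x range [0.50912331 0.51460867 0.67638485 0.74735233] z med 0.24645805004063143
  finger n 650 x [0.54463153 0.54627398 0.59092204 0.59323654] y [0.140184   0.14506995 0.15019952] z 0.2891234341747658
[... 698 characters left out ...]
4714667472226903
  finger n 44 x [0.548225   0.54893527 0.59053334 0.59333926] y [0.14014424 0.1428686  0.14755826] z 0.28777022340727565
  lip? n 7 x [0.50845836 0.51414427 0.57151347] z 0.2568524813272941
  min x [0.50846727 0.51438071]
 prong L slope deg 0.14760333231259226 y@.6 0.26427270232036654 x range [0.50875615 0.51000514 0.61366016 0.6936089 ] z med 0.2450355792361525
  finger n 65 x [0.54620337 0.54849197 0.59238649 0.59474819] y [0.26057769 0.26460142 0.26961215] z 0.28812160069006354
  lip? n 19 x [0.50961053 0.55025132 0.57906224] z 0.25513588371833507
  min x [0.50875615 0.50959784]
 beam x [0.51208029 0.67865816 0.71157668] z 0.24597562220192204 slope deg -59.895937446985265
```

View pics/z_ws2.png

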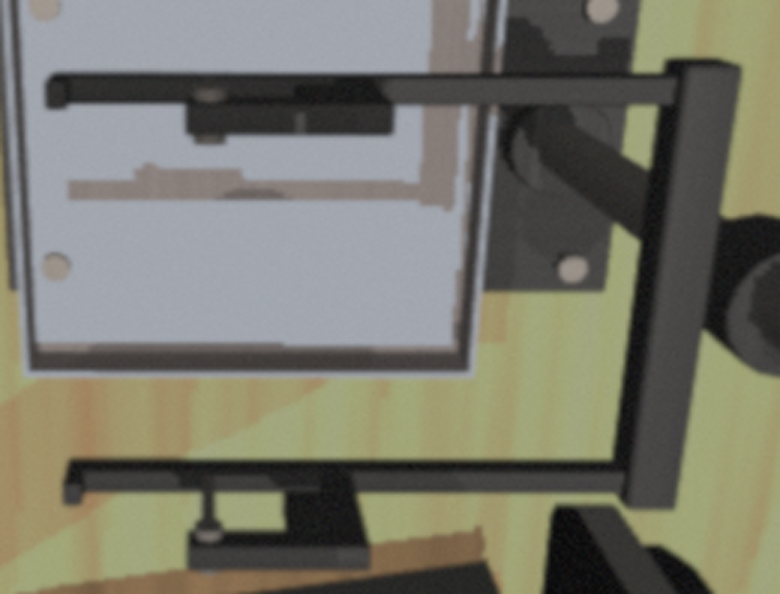

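```bash
python3 - <<'E'
from h import *
for n in ('ws1','ws2','top0'):
    P=np.load(f'P_{n}.npy')
    for nm,yc in (('R',.145),('L',.267)):
        Q=P[(P[:,2]>.243)&(P[:,2]<.252)&(abs(P[:,1]-yc)<.01)&(P[:,0]<.67)]
        for it in range(3):
            pf=np.polyfit(Q[:,0],Q[:,1],1); r=Q[:,1]-np.polyval(pf,Q[:,0]); Q=Q[abs(r)<.006]
        print(n,nm,len(Q),'slope',np.degrees(np.arctan(pf[0])),'y@.58',np.polyval(pf,.58))
# rays: lip outer/inner corners pixel in ws1/ws2 (tips), triangulated
a,b=load('ws1'),load('ws2')
for nm,y0,y1 in (('L',158,182),('R',296,318)):
    c=[]
    for s,x0 in ((a,195),(b,258)):
        z=cloud(s)[...,2]; m=(z[y0:y1,x0:x0+60]>.225)
        v,u=np.nonzero(m); 
        u0=np.min([np.min(u[v==k]) for k in np.unique(v) if (v==k).sum()>20]); vv=np.median(v[(u<u0+15)])
        c.append((x0+u0,y0+vv))
    print(nm,c,tri([(a,c[0]),(b,c[1])]))
E
```

```text
ws1 R 1466 slope -0.4338110338573145 y@.58 0.14398561961226583
ws1 L 1540 slope -0.5098897567586065 y@.58 0.26728620868611674
ws2 R 1458 slope -0.3494866314006638 y@.58 0.14391646353344933
ws2 L 1581 slope -0.3885166059396647 y@.58 0.26745276998969764
top0 R 105 slope -0.12475949714931135 y@.58 0.14106855736183133
top0 L 129 slope -0.06926790945004332 y@.58 0.26414487735283737
L [(np.int64(206), np.float64(169.0)), (np.int64(260), np.float64(171.0))] (array([0.49035009, 0.26023448, 0.20131461]), [np.float64(0.0003860964882077127), np.float64(0.00038609648820771226)])
R [(np.int64(201), np.float64(316.0)), (np.int64(276), np.float64(305.0))] (array([0.51849983, 0.1894518 , 0.33703633]), [np.float64(0.003893622220450176), np.float64(0.003893622220450182)])
```

```bash
python3 - <<'E'
from h import *
a,b=load('ws1'),load('ws2')
for nm,y0,y1 in (('L',160,180),('R',295,316)):
    c=[]
    for s,x0 in ((a,202),(b,262)):
        g=s['color'].max(2)[y0:y1,x0:x0+40]; 
        if nm=='L': v,u=np.nonzero(g<70)
        else: v,u=np.nonzero(g<70)
        uu=np.sort(u); print(nm,np.bincount(u,minlength=40)[:30])
        cols=np.bincount(u,minlength=40); u0=np.argmax(cols>=6); vv=np.median(v[(u>=u0)&(u<u0+5)]); c.append((x0+u0-.5,y0+vv))
    print(nm,c,tri([(a,c[0]),(b,c[1])]))
E
```

```text
L [ 0  0  0  0  0  0  8 10 10 11 11 12 11 10 10 10 10 10 10 10 11 15 18 18
 14 11 10 10 10 10]
L [ 0  0  0  0  0  0  0  0  0  9 10 11 11 11 10 10  9  9  9  9  9  9  9  9
  9  9  9  9  9  9]
L [(np.float64(207.5), np.float64(170.0)), (np.float64(270.5), np.float64(171.0))] (array([0.50716312, 0.26793813, 0.25306891]), [np.float64(0.0001234430278559989), np.float64(0.00012344302785608432)])
R [ 1  1  1  1  1  1  1  0  0  0  0  0  0  0  0  0  0  0  0  2  5  6  7 14
 14 12 11 10  9  8]
R [ 0  0  0  0  0  0  0  0  0  0  0  0  0  0  0  9 13 14 14 12 11 10 10 10
 10 10 10 10 10 10]
R [(np.float64(222.5), np.float64(304.0)), (np.float64(276.5), np.float64(306.0))] (array([0.50569991, 0.1426919 , 0.24370138]), [np.float64(0.000555281563665234), np.float64(0.0005552815636652224)])
```

The measurements agree:
- **Grip:** (0.604, -0.183, 0.266), yaw 9.3°.
- **Stand:** home at (0.581, 0.205), yaw ≈ -0.3°. The prong face is at ≈0.246, so the bar should rest at ≈0.250, inside the given 225–275 mm.

Next is the grasp.

```bash
python3 - <<'E'
from h import *
from cell import arm
q=down(np.radians(9.3)); x,y=.604,-.1828
arm.move_to([x,y,.36],q)
arm.move_straight([x,y,.247],velocity=.12)
print(arm.get_time_s(),arm.get_position(),arm.get_force(),arm.get_ft_torque())
snap(arm,'wrist','g1')
arm.close_gripper(60)
print(arm.get_time_s(),arm.get_opening(),arm.get_position(),arm.get_force(),arm.get_ft_torque())
snap(arm,'wrist','g2')
E
```

```text
7.625 [ 0.60463932 -0.18281664  0.24799794] [ 0.88494302 -0.64859759  0.588427  ] [ 0.00225696 -0.07345219 -0.00099038]
8.3167 0.014803324084576476 [ 0.60437222 -0.18275199  0.24732188] [0.34678032 0.1659373  0.81619659] [ 0.00311358 -0.14374212 -0.03635396]
```

View pics/g2.png

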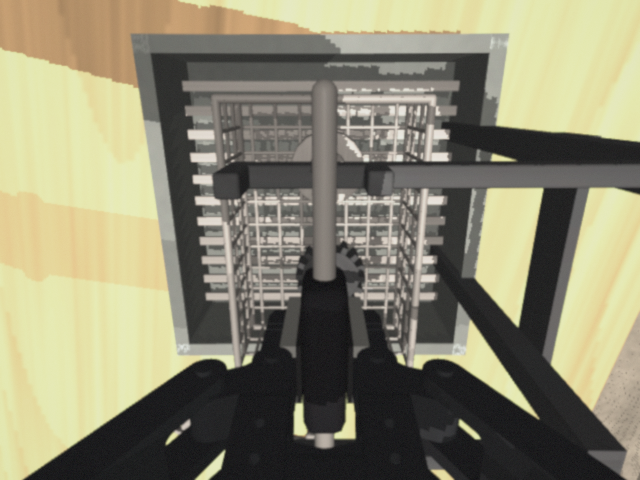

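In g2 the grip, rows 278–432 around column 325, is held centrally between the pads and the bar runs parallel to them. The opening is 15 mm, as expected. Now the lift.

```bash
python3 - <<'E'
from h import *
from cell import arm
p=arm.get_position().copy()
for dz in (.004,.01,.035):
    arm.move_straight([.6043,-.1828,p[2]+dz],velocity=.04)
    print(arm.get_time_s(),arm.get_position(),arm.get_force(),arm.get_ft_torque(),arm.get_opening())
th=np.radians(9.3); d=np.array([-np.cos(th),-np.sin(th),0])
t=arm.get_position()+d*.09
arm.move_straight(t,velocity=.06)
print(arm.get_time_s(),arm.get_position(),arm.get_force(),arm.get_ft_torque())
snap(arm,'wrist','l1');snap(arm,'side','l2')
E
```

```text
8.625 [ 0.60324156 -0.18280218  0.24989338] [ 0.55139684 -1.24579943 -7.16572059] [ 0.04706522 -0.02484861 -0.01514881] 0.015323772032334338
8.925 [ 0.60448989 -0.18278887  0.25754543] [ 0.8586433   0.40654005 -6.02729953] [ 0.03040088  0.00406667 -0.01167262] 0.015114087169868534
9.7 [ 0.60410116 -0.18281874  0.28214663] [ 0.1706645   0.18872449 -6.34066268] [ 0.0189638  -0.01191557  0.03424374] 0.015195149675515957
11.35 [ 0.51566238 -0.19715778  0.28213932] [ 0.31655038  0.14482792 -5.83232829] [-0.02361515 -0.02521265 -0.03951107]
```

View pics/l1.png

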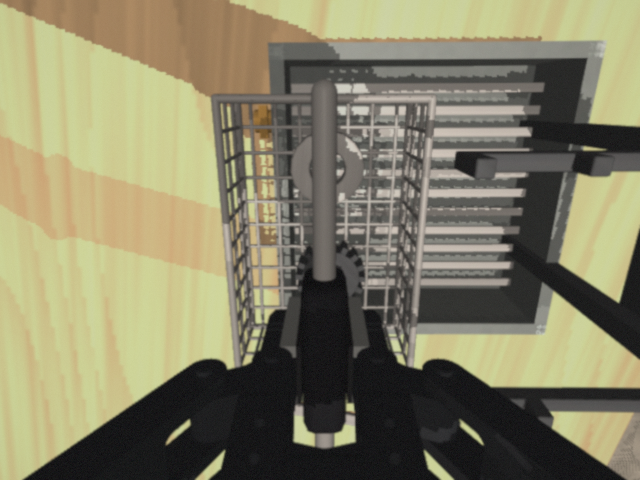

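View pics/l2.png

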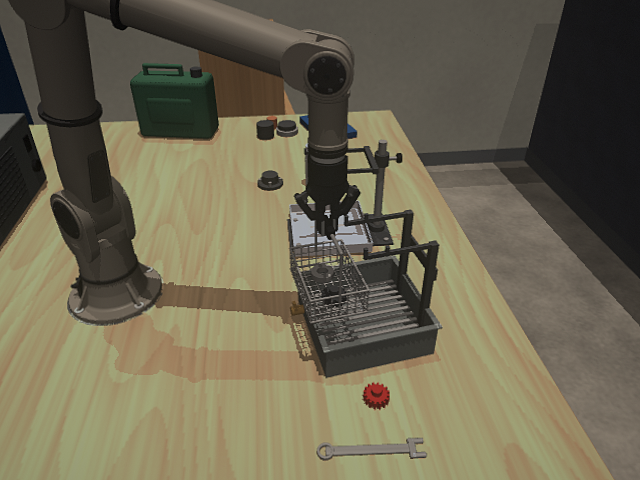

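The basket hangs level in the gripper, clear of the washer, with both parts visible inside: the bearing at (328,165) and the gear at (340,270) in l1. The weight reads ≈6.5–7 N. Next I carry it to a point in front of the stand's mouth.

```bash
python3 - <<'E'
from h import *
from cell import arm
q=down(-.004)
z=arm.get_position()[2]
arm.move_straight([.44,-.195,z],velocity=.1)
arm.move_straight([.44,.205,z],rot=q,velocity=.13)
arm.dwell(.3)
print(arm.get_time_s(),arm.get_position(),[arm.get_force().round(2) for _ in range(3)],arm.get_ft_torque())
s=snap(arm,'wrist','c1');snap(arm,'side','c2');snap(arm,'top','c3')
E
```

```text
15.875 [0.44002196 0.20491819 0.28206189] [array([ 0.27, -0.76, -6.45]), array([ 0.27, -0.76, -6.45]), array([ 0.27, -0.76, -6.45])] [0.01382355 0.04695027 0.02103202]
```

View pics/c1.png

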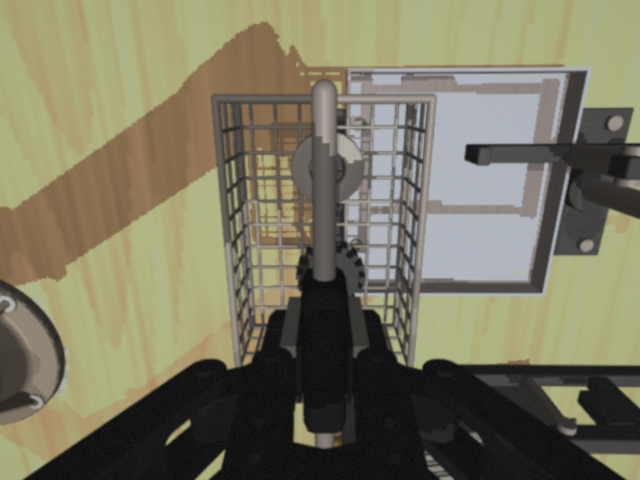

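View pics/c3.png

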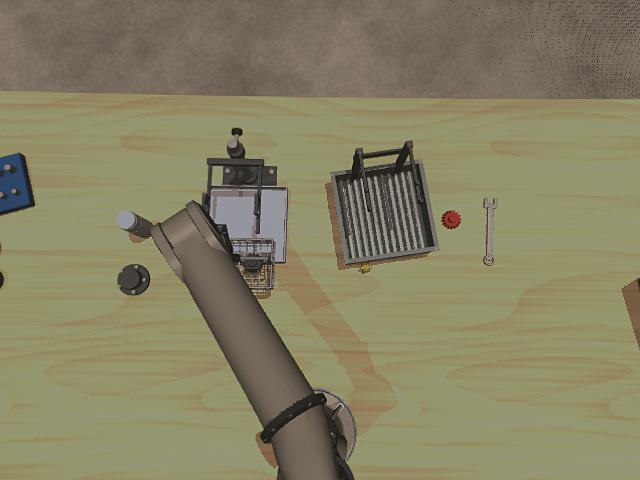

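```bash
python3 - <<'E'
from h import *
s=load('c1');C=cloud(s);p=np.array(s['pose'][0]);z=C[...,2]
Q=C[90:270,300:350].reshape(-1,3);Q=Q[(Q[:,2]>.28)&(Q[:,2]<.32)]
pf=np.polyfit(Q[:,1],Q[:,0],1);print('bar x at tcp y',np.polyval(pf,p[1])-p[0],'yaw',-np.arctan(pf[0]),'top z',[np.percentile(Q[(Q[:,1]>a)&(Q[:,1]<a+.02),2],70)-p[2] for a in (.235,.255,.275)],'y end',np.percentile(Q[:,1],99.5)-p[1])
c=load('c3');T=cloud(c);
print('arm near can: heights', T[225,160],T[235,175],T[260,180],T[222,130])
print('stand L lip in c1', depthpt(s,[[472,153],[470,150]]))
E
```

```text
bar x at tcp y -0.001038278544802984 yaw -0.0051085830966835 top z [np.float64(0.023072086236779643), np.float64(0.023117556407609874), np.float64(0.02322817305140601)] y end 0.0876271678418287
arm near can: heights [0.45265081 0.24290085 0.64141206] [0.43398763 0.21268456 0.65913908] [0.3937758  0.19902196 0.67102255] [0.54723935 0.48495935 0.15506634]
stand L lip in c1 [[0.50609474 0.2675154  0.24653514]
 [0.50566327 0.26866635 0.24481842]]
```

View pics/c2.png

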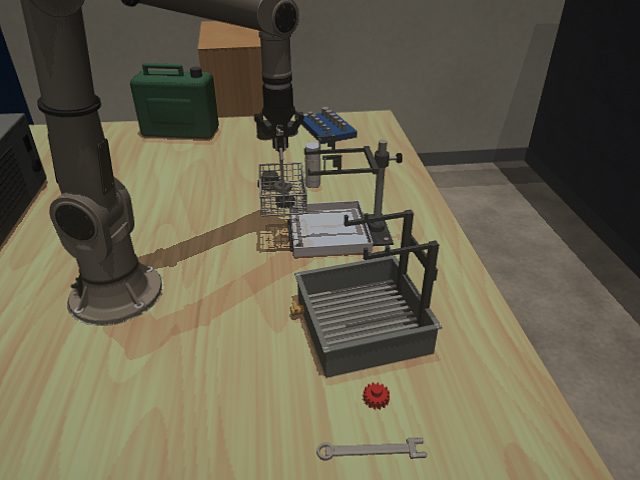

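The arm is well above the can, at about 0.65 m. The bar sits at TCP + (-1, -2, +19) mm, so contact is expected near TCP z≈0.231. Next I go into the mouth and feel downward.

```bash
python3 - <<'E'
from h import *
from cell import arm
arm.move_straight([.5305,.206,.272],velocity=.08)
arm.move_straight([.5305,.206,.238],velocity=.05)
arm.dwell(.2)
f=lambda:np.mean([ (arm.dwell(.02),arm.get_force())[1] for _ in range(4)],0)
f0=f(); print(arm.get_time_s(),arm.get_position(),f0,arm.get_ft_torque())
z=.238
while z>.224:
    z-=.001; arm.move_straight([.5305,.206,z],velocity=.02)
    v=f(); print(round(z,4),arm.get_position().round(4),v.round(2),arm.get_ft_torque().round(3))
    if v[2]-f0[2]>2.0: break
print(arm.get_time_s()); snap(arm,'wrist','d1'); snap(arm,'side','d2')
E
```

```text
18.4167 [0.53065875 0.20607725 0.23831593] [-0.23410143  0.02840738 -5.93335517] [ 0.01774248  0.05189422 -0.01358851]
0.237 [0.5305 0.206  0.237 ] [-0.01  0.41 -5.99] [0.068 0.073 0.006]
0.236 [0.5305 0.206  0.236 ] [ 0.04  0.23 -6.23] [ 0.09  -0.006  0.028]
0.235 [0.5305 0.206  0.235 ] [ 0.12  0.2  -6.11] [ 0.049  0.026 -0.023]
0.234 [0.5305 0.206  0.234 ] [ 0.08 -0.03 -6.05] [0.02  0.005 0.094]
0.233 [0.5305 0.206  0.233 ] [ 0.11 -0.41 -6.04] [ 0.02   0.06  -0.039]
0.232 [0.5305 0.206  0.232 ] [-0.31 -0.08 -6.69] [ 0.039  0.003 -0.037]
0.231 [0.5305 0.206  0.231 ] [ 0.6   0.36 -6.47] [-0.008 -0.002  0.011]
0.23 [0.5307 0.2061 0.2302] [-0.02 -0.29 -5.22] [ 0.    -0.042 -0.041]
0.229 [0.5308 0.2061 0.23  ] [-2.51 -1.56  3.66] [-0.281  0.528  0.06 ]
21.2667
```

View pics/d1.png

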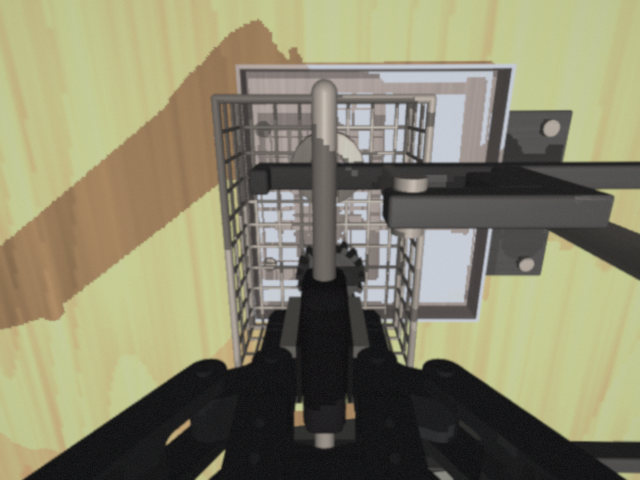

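View pics/d2.png

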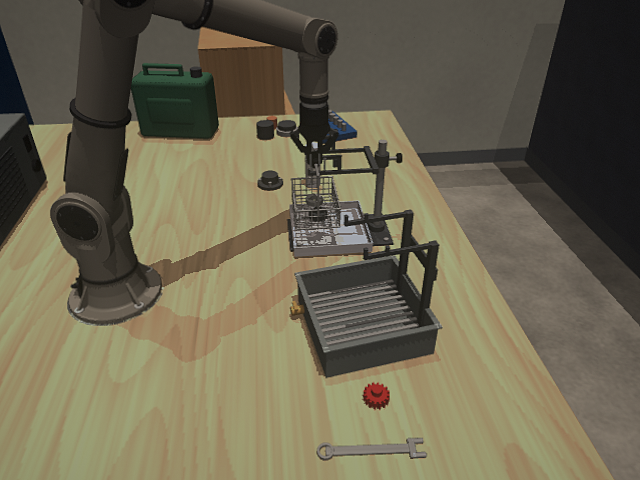

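Contact came at TCP z≈0.2300, so the bar is at 0.249, as the vision predicted. I'll ease off to a few newtons on the prongs and slide in, watching forces.

```bash
python3 - <<'E'
from h import *
from cell import arm
f=lambda:np.mean([ (arm.dwell(.02),arm.get_force())[1] for _ in range(3)],0)
zc=.2297; x=.5305
arm.move_straight([x,.206,zc],velocity=.02)
print('pre',arm.get_position().round(4),f().round(2))
while x<.574:
    x+=.004; arm.move_straight([x,.206,zc],velocity=.04)
    v=f(); p=arm.get_position(); print(round(x,4),p.round(4),v.round(2),arm.get_ft_torque().round(2))
    up=v[2]+6.2
    if up>7: zc+=.0003
    elif up<2: zc-=.0003
    if np.linalg.norm(v+[0,0,6.2])>20: print('stop');break
print(arm.get_time_s()); snap(arm,'wrist','e1')
E
```

```text
pre [0.5307 0.2061 0.23  ] [-1.86 -0.71  3.38]
0.5345 [0.5332 0.2066 0.23  ] [-5.75 -1.73  6.15] [-0.25  1.17 -0.  ]
0.5385 [0.5371 0.207  0.23  ] [-4.69 -0.29  4.34] [-0.1   1.05 -0.05]
0.5425 [0.5415 0.207  0.23  ] [-5.04  1.7   1.83] [ 0.23  1.04 -0.06]
0.5465 [0.5462 0.2065 0.2301] [-2.97  2.05 -1.52] [ 0.45  0.67 -0.03]
0.5505 [0.55   0.2062 0.2301] [-4.29  1.87 -2.04] [ 0.47  0.85 -0.  ]
0.5545 [0.5544 0.2057 0.2301] [-2.71  2.04 -3.25] [0.36 0.73 0.08]
0.5585 [0.5585 0.2054 0.2302] [-3.47  1.27 -4.19] [0.16 0.64 0.04]
0.5625 [0.5625 0.2055 0.2302] [-3.19  0.43 -5.82] [ 0.1   0.63 -0.03]
0.5665 [0.5662 0.2058 0.2301] [-4.4   0.27 -4.47] [0.02 0.98 0.01]
0.5705 [0.5722 0.2055 0.2302] [ 0.86  0.42 -5.78] [ 0.05 -0.1   0.05]
0.5745 [0.5756 0.2059 0.2302] [ 0.47 -0.42 -2.78] [-0.07 -0.04 -0.04]
24.9667
```

View pics/e1.png

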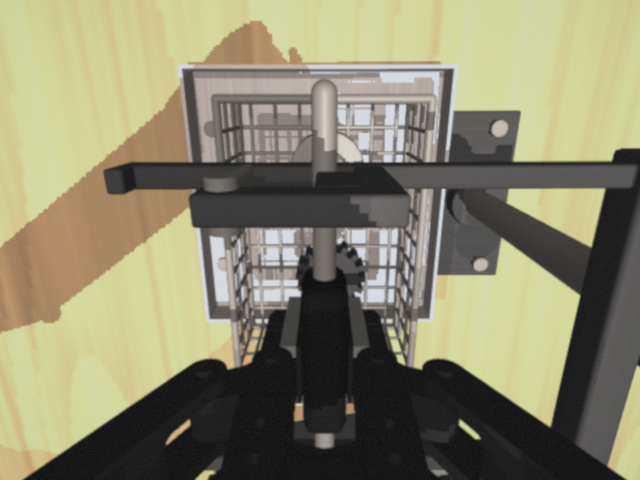

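The force along x fell from -4.4 N to about 0 at x≈0.571, which means the keepers snapped shut. I'll continue gently to the stops.

```bash
python3 - <<'E'
from h import *
from cell import arm
f=lambda:np.mean([ (arm.dwell(.02),arm.get_force())[1] for _ in range(3)],0)
zc=.2298; x=.5745
while x<.588:
    x+=.001; arm.move_straight([x,.206,zc],velocity=.03)
    v=f(); p=arm.get_position(); print(round(x,4),p.round(4),v.round(2),arm.get_ft_torque().round(2))
    if v[0]<-8: print('stop');break
    up=v[2]+6.2
    if up>6: zc+=.0002
    elif up<1.5: zc-=.0002
print(arm.get_time_s()); snap(arm,'wrist','e2');snap(arm,'side','e3')
E
```

```text
0.5755 [0.5757 0.2059 0.2301] [-1.03 -1.32 -0.85] [-0.19  0.22 -0.05]
0.5765 [0.5759 0.2059 0.23  ] [-4.11 -1.43  2.11] [-0.35  0.93  0.  ]
0.5775 [0.5773 0.2063 0.2301] [-4.45 -0.29  0.95] [-0.16  0.85  0.02]
0.5785 [0.5786 0.2064 0.2301] [-2.9   0.48 -0.35] [0.04 0.61 0.02]
0.5795 [0.5797 0.2063 0.2301] [-2.05  1.23 -0.95] [ 0.24  0.52 -0.05]
0.5805 [0.5807 0.2061 0.2301] [-2.47  1.   -2.08] [ 0.24  0.41 -0.04]
0.5815 [0.5812 0.206  0.2301] [-3.64  0.78 -1.71] [0.2  0.79 0.04]
0.5825 [0.5812 0.206  0.2301] [-6.12  0.05  0.42] [ 0.06  1.3  -0.05]
0.5835 [0.5813 0.206  0.2301] [-8.49 -0.11  1.14] [ 0.04  1.67 -0.09]
stop
27.7167
```

View pics/e2.png

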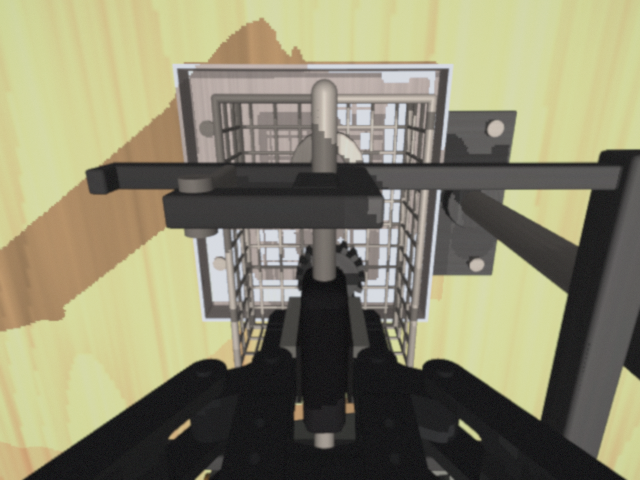

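There's a firm stop at TCP x=0.5812, against about 0.582 predicted, and force rises with further command. The prongs carry the weight: Fz is about +1 N, compared with -6.3 N when hanging free. I'll relax the push, check and release.

```bash
python3 - <<'E'
from h import *
from cell import arm
f=lambda:np.mean([ (arm.dwell(.02),arm.get_force())[1] for _ in range(3)],0)
z=.2297
arm.move_straight([.5818,.206,z],velocity=.02); arm.dwell(.3)
v=f();print(arm.get_position().round(4),v.round(2),arm.get_ft_torque().round(2))
if -2<v[2]<8:
    arm.open_gripper(); arm.dwell(.2)
    print('open',arm.get_opening(),arm.get_position().round(4),f().round(2))
    snap(arm,'wrist','r1')
print(arm.get_time_s())
E
```

```text
[0.5812 0.206  0.2301] [-5.9   0.28  2.29] [-0.04  1.19 -0.07]
open 0.08543442650941535 [0.5818 0.206  0.2297] [-0.23  0.32  0.36]
29.4
```

View pics/r1.png

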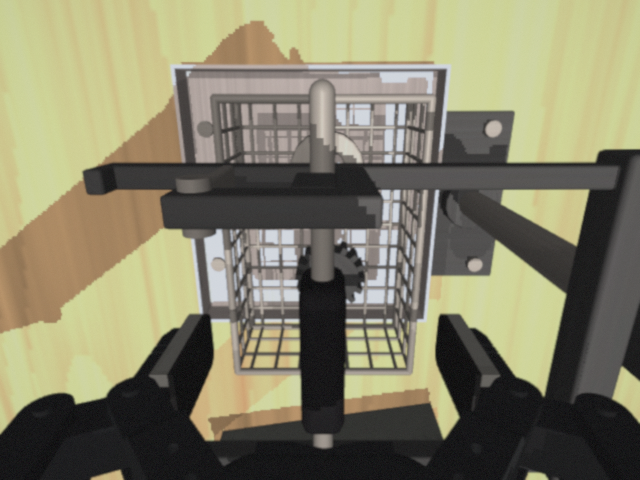

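The basket hangs in place, the open fingers are well clear on both sides (columns 200 and 450), and the force is back to zero. I'll retreat upward and inspect.

```bash
python3 - <<'E'
from h import *
from cell import arm
arm.move_straight([.5815,.206,.40],velocity=.12); arm.dwell(.2); snap(arm,'wrist','v1')
arm.move_straight([.53,.206,.42],velocity=.12); arm.dwell(.2); s=snap(arm,'wrist','v2')
print(arm.get_time_s(),arm.get_force())
arm.move_to([.45,-.25,.40],down(0)); snap(arm,'side','v3'); snap(arm,'top','v4')
print(arm.get_time_s())
for n,u in (('v1',(320,240)),('v2',0)):
    s=load(n);C=cloud(s);z=C[...,2]
    g=s['color'].max(2); m=((g<50)&(z>.252)&(z<.272)&(abs(C[...,0]-.581)<.02)&(abs(C[...,1]-.205)<.045)).astype(np.uint8)
    P=C[m>0]; print(n,'grip',np.median(P,0),'y',np.percentile(P[:,1],[2,98]),'x',np.percentile(P[:,0],[2,98]),'ztop',np.percentile(P[:,2],90))
    B=C[(z>.243)&(z<.262)&(abs(C[...,0]-.581)<.01)&(C[...,1]>.275)&(C[...,1]<.3)]; A=C[(z>.243)&(z<.262)&(abs(C[...,0]-.581)<.01)&(C[...,1]<.135)&(C[...,1]>.11)]
    print(' bar ends',np.median(B,0) if len(B) else None,np.median(A,0) if len(A) else None)
i=load('v3')['color'][:,:,::-1]; cv2.imwrite('pics/v3z.png',cv2.resize(i[120:270,250:430],None,fx=4.2,fy=3.9,interpolation=cv2.INTER_CUBIC))
E
```

```text
32.075 [-0.20168034  0.11090279  0.65435143]
33.8667
v1 grip [0.57993246 0.20677243 0.26101547] y [0.17728219 0.23259638] x [0.57248324 0.58750257] ztop 0.2620429884718698
 bar ends [0.58032597 0.28543507 0.25273074] [0.57947927 0.11405983 0.25247634]
v2 grip [0.57857367 0.2057073  0.26093561] y [0.1763284  0.23236093] x [0.57207883 0.58584331] ztop 0.2620014049666642
 bar ends [0.5797428  0.28536975 0.25283293] [0.57939175 0.11536761 0.25261157]
```

View pics/v2.png

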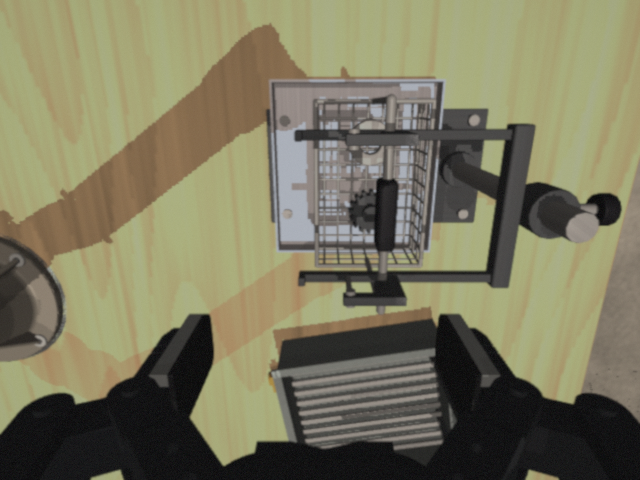

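View pics/v3z.png

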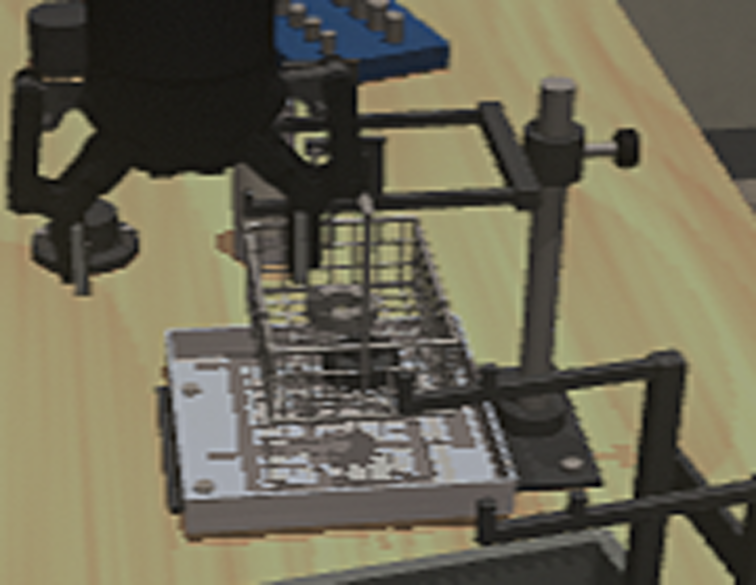

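View pics/v4.png

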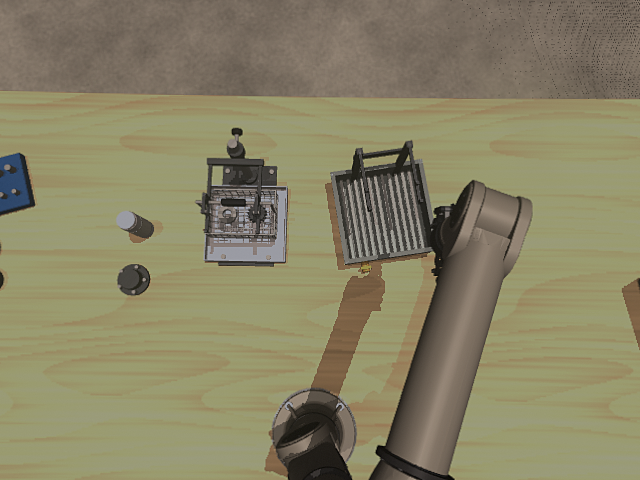

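The bar measures x≈0.5798 at both ends, so it's square, with grip y≈0.205. Both parts are inside, and the can, hub and spanner are unmoved. The gripper hides the keepers in the side view, so I'll move it aside and look once more.

```bash
python3 - <<'E'
from h import *
from cell import arm
arm.move_to([.25,-.45,.40],down(0)); arm.dwell(.2); s=snap(arm,'side','w3')
print(arm.get_time_s())
i=s['color'][:,:,::-1]; cv2.imwrite('pics/w3z.png',cv2.resize(i[130:215,285:405],None,fx=6.6,fy=7,interpolation=cv2.INTER_CUBIC))
for y in (.267,.144):
    print(y,'hinge',proj(s,[[.5513,y,.279]]),'shut tip',proj(s,[[.5513,y,.249]]),'open tip',proj(s,[[.5813,y,.270]]),'bar',proj(s,[[.5813,y,.25]]))
E
```

```text
35.2083
0.267 hinge [[319.22480763 139.00752282]] shut tip [[319.24230618 148.82345512]] open tip [[329.85997501 141.45467439]] bar [[329.78904842 147.97079394]]
0.144 hinge [[324.39339531 158.81902247]] shut tip [[324.34782919 169.11615624]] open tip [[335.79921336 161.33615487]] bar [[335.67414314 168.17017174]]
```

View pics/w3z.png

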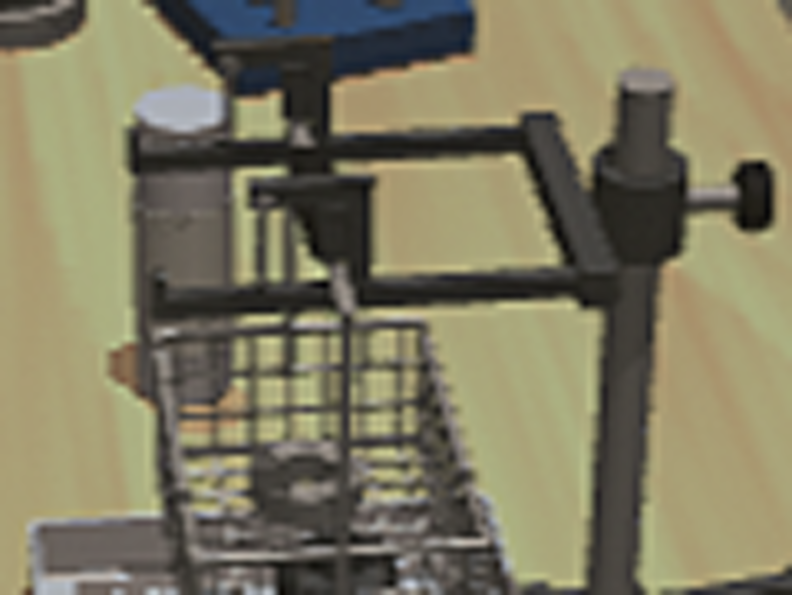

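The right keeper is a vertical strip at zoomed (262,190–280), on the predicted shut line. The left keeper hangs vertically at about (232,50–125), partly against the can's background. The bar lies behind them at (345,290). I'm handing the job in.

```bash
python3 - <<'E'
from cell import arm
arm.hand_in(); print(arm.get_time_s())
E
```

```text
the job is handed in; nothing more can be done
the job is handed in; nothing more can be done
```

The basket is hanging on the drying stand, back against the stops with both keepers shut, and I handed the job in at about 35 s of the 64 s allowed. The interface gives no verdict, so this rests on my own checks.

**What I did:** I gripped the basket at 60 N, lifted it 35 mm off the washer hooks and drew it out 90 mm. I carried it level to the stand's mouth and felt down to the prongs. I then slid it in past the keepers to a firm stop and let go once the prongs carried the weight.

**Height found:** contact put the bar at about 0.249 m, and the camera had predicted 0.250 m. The highest force reading while lowering and sliding was about 10 N (limit 45 N).

**Last checks:**
- **Position:** both bar ends read x≈0.580, so the bar is square, against 0.581 expected at home. The grip's y reads about 0.205–0.207, against 0.205.
- **Keepers:** the push force fell to zero as they snapped shut about 10 mm before the stop. The side view shows the right keeper hanging shut. The left one also looks shut, but it is harder to see against the can.
- **Basket and bystanders:** the bearing and gear are still in the basket. In the top picture the can, hub and spanner look unmoved. After letting go, the wrist force returned to about zero.

**Small disagreement:** the wrist and top cameras differed by 2–3 mm on the stand's y position, well inside the ±22 mm allowed.

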